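Snap the pivot cap onto the bench's ratchet lever

ROBOT

A 7-joint arm with a two-finger parallel gripper is mounted at the origin on the work surface. World frame = base frame: x ahead of the robot, y to its left, z up, the work surface at z = 0. Lengths are in m, angles in rad, forces in N, time in s.
With the tool pointing down it reaches from about 0.375 to 0.925 m from the base axis. Payload 3.1 kg.
Tool frame: the origin (TCP) lies on the centre line of the jaws, within the pads' length; the fingertips stand 19 mm ahead of it and the grasp point (between the pads) is the TCP; x points along the fingers, y is the direction in which the jaws open and shut, and the axes are right-handed (so a half turn about x gives the same grasp; the last joint's range is limited). The gripper opens to 85 mm and grips with 20 to 120 N. Pads are 22 mm wide; open, the fingers measure 114 mm over their backs; the gripper's body (76 mm by 85 mm) begins 54 mm behind the grasp point. The pads swing forward as they close: fully open they stand 13 mm farther back than shut.
Start: joints at [-1.238, 0.383, 0.044, 1.598, -0.018, 1.161, -0.05], TCP at [0.271, 0.591, 0.218] pointing down, gripper open.
Joint ranges: [-2.61, 2.61], [-0.41, 2.15], [-1.48, 1.57], [0, 2.5], [-1.57, 4.71], [0.05, 1.97], [-2.85, 2.85]. Speed limits (rad/s): [2.79, 2.79, 3.14, 3.14, 3.14, 3.14, 3.14].

INTERFACE

Orientations are given as a unit quaternion [x, y, z, w].
In Python, from workcell import arm, let_go, clamp, ik, readout, get_image, workorder gives the robot as it stands. Calls block until the motion is done:
- arm.goto(position, orientation): joint-space move of the TCP to a pose.
- arm.movel(position, frame=None, speed=0.15): straight line of the TCP; frame=None keeps the orientation; speed is the mean speed in m/s.
- arm.set_joints(angles): joint-space move.
- let_go() and clamp(): open the fingers fully, or close them until they stop; the grip force is fixed at half the most.
- arm.hold(seconds).
- ik(position, orientation): joint angles nearest the present ones, or None.
- readout.state(): the state.
- get_image(name): name is "scene" or "top" or "wrist"; returns a dict with "color" (400x640x3 uint8, blue, green, red), "K" (3x3 intrinsics, pixels), "R" (3x3) and "t" (3): a world point X has camera coordinates R X + t; the wrist camera has in their place "hand_eye" (4x4, takes a point from camera to tool coordinates, whose origin is the TCP and whose axes are the tool frame's). Camera axes: x right, y down, z forward; pixel columns grow to the right and rows downward; lengths in m; the calibration is good to about 2 mm. A picture is of the moment at which its call begins: read the wrist's pose just before it. There is no depth.
A pose or a line that the arm cannot do raises arm.Unreachable and nothing moves.
- workorder.job_done(): hands the job in, once; it reports no verdict.
The state is a dict: "clock": time; "qpos": joint angles; "qvel": joint speeds; "joint_efforts": joint torques, N m; "eef_pos": TCP position; "tcp_rot": TCP orientation; "wrist_force": force on the tool from outside, world axes, zero at the start; "wrist_torque": the same for the moment, N m; "grip_width": opening from 0.0 (shut) to 1.0 (fully open).
Only numpy, scipy, OpenCV 4.12 (cv2) and the standard library are available. Lean on these libraries where they do the work, as an engineer would, in place of code of your own. Each camera call takes 0.05 s, during which the arm holds its last target. There are 200 camera calls.

TASK

Take the orange snap cap off the ceramic coaster, bring it over the bare stud at the ratchet lever's pivot on the bench frame, open side down, and lower it until you feel it come to rest on the sprung catches. Then press it straight down through the click and keep pressing until it sits fully home on the steel shoulder. Finish while still pressing the cap firmly down, fingers on it, without letting go, and leave the lever in its notch and everything else where it is.

Things in the scene. Friction and masses are not known exactly. Their poses are not given: they have to be found in the camera images.
- cap: Loose orange snap cap with a white disc on its flat top, 42 mm outside diameter, 34 mm high, about 40 g, rigid, standing mouth down on the coaster. Origin at the centre of its underside (mouth), z up. Mouth 28 mm across, in a 3 mm thick lip; above it a bore of 34 mm diameter up to 26 mm above the underside; roof 8 mm thick. Any yaw will do.
- seat (a point): Centre of the flat top of the steel shoulder (36 mm diameter, 10 mm high) round the stud at the ratchet lever's pivot, 90 mm above the work surface; z up along the stud. Fully home, the cap's underside lies flat on this shoulder. The stud is vertical steel, 24 mm diameter, rising 20 mm above this point, its top 5 mm tapering to 14 mm.
- frame: Fixed grey steel tube of the adjustable bench, 50 mm wide, top 62 mm above the work surface, running from the stud away from the robot along its own +x; it carries an index plate (124 mm diameter, top at 68 mm), the lever, the shoulder and the stud with its catches. Origin on the work surface straight below the stud's axis.
- lever (a joint): Flat red ratchet lever with a black grip, turning level about the stud's axis below the shoulder; its hub and arm lie under 80 mm height and its grip's end is 174 mm from the axis, pointing roughly towards the robot. 0 rad = in its lowest notch, where it rests at the start and must stay; stiff.
- coaster: Loose blue ceramic coaster, disc of 96 mm diameter, 8 mm thick, under the cap. Origin at the centre of its underside.
- kettlebell: Loose cast iron kettlebell, 3 kg, body 108 mm diameter, handle top at 141 mm. Origin at the centre of its underside. To be left alone.
- dumbbell_a: Loose black hex dumbbell, 175 mm long along its x, 58 mm across flats, 1 kg, on the low oak board (24 mm high). Origin under its centre. To be left alone.
- dumbbell_b: A second hex dumbbell, the same as the first. To be left alone.
- roller: Loose aluminium wrist roller bar, 240 mm long along its x, 28 mm diameter with two black 40 mm hex collars, lying on the work surface. Origin under its centre. To be left alone.
- catch (a point): On the stud's axis at the widest height of its four sprung brass catches, 7 mm above the shoulder, where they stick out to 32 mm diameter. The cap's underside first meets them 1 to 4 mm above this point; pushing through takes roughly 10 to 20 N; the click (force drops to nothing or a slight pull) comes with it 0 to 3 mm below this point; then 4 to 7 mm more to the firm stop.
Things that resemble listed ones, but are neither listed nor needed, are in the scene too. What is meant by the cap is not black or purple, and is the larger of those in its own colour.

How it is judged:
By the outcome, as a careful person would: the job done as asked, in the order asked, and still so for the second after the job is handed in, while the arm keeps its last pose, push and grip.
It also fails if it takes over 42 s, if anything falls off the work surface, if the arm or the gripper's body presses on something with over 40 N, if the wrist force passes 120 N, or if a joint passes its speed limit or range.

## Working session

There is one attempt and no reset: what is moved stays moved. The work goes in short steps, each a Python script; the robot and the scene stay as the last script left them, time stands still between calls to the robot, and variables do not carry over. Pictures are saved under pics/ and viewed, about 8 in all and at most 12, crops included, and the job is handed in when it is done.

```bash
mkdir -p pics; ls
python3 - <<'E'
from workcell import *
import cv2
s=readout.state();print(s)
for n in("scene","top"):
    d=get_image(n);cv2.imwrite(f"pics/{n}0.png",d["color"]);print(n,d["K"],d["R"],d["t"])
d=get_image("wrist");cv2.imwrite("pics/wrist0.png",d["color"]);print(d["K"],d["hand_eye"])
E
```

```text
pics
{'clock': 0.0, 'qpos': array([-1.237798  ,  0.38382902,  0.04385113,  1.59957053, -0.01791326,
        1.16117562, -0.049929  ]), 'qvel': array([ 5.27249910e-04, -2.54793024e-04,  8.31290610e-04, -6.79211810e-05,
       -7.50283328e-04, -1.32700666e-03,  9.51680475e-04]), 'joint_efforts': array([ 4.31618191e-04, -4.33452845e+01,  1.02481216e+00, -2.49513566e+01,
        1.06507220e-02,  1.14779931e-02,  2.22937410e-05]), 'eef_pos': array([0.27104704, 0.58972835, 0.21689292]), 'tcp_rot': array([ 0.15022147,  0.69091746, -0.15202814,  0.69061858]), 'wrist_force': array([-0.54108911,  0.56794409,  0.25652608]), 'wrist_torque': array([ 0.03908426,  0.00974004, -0.02309258]), 'grip_width': 1.003859185482405}
scene [[420.59843227   0.         319.29362724]
 [  0.         420.59843227 196.74789642]
 [  0.           0.           1.        ]] [[-0.42558729  0.90490919  0.00384813]
 [ 0.54745677  0.26085539 -0.7951387 ]
 [-0.72053212 -0.33629424 -0.60641541]] [ 0.23432379 -0.23097834  1.43122665]
top [[453.19722891   0.         315.56822689]
 [  0.         453.19722891 199.69637883]
 [  0.           0.           1.        ]] [[-0.00499255 -0.99996972 -0.00596963]
 [-0.99934134  0.00520381 -0.03591397]
 [ 0.03594395  0.0057864  -0.99933706]] [0.00498885 0.52478742 1.18047987]
[[308.79947132   0.         326.35909378]
 [  0.         308.79947132 196.95409083]
 [  0.           0.           1.        ]] [[-2.58138083e-04 -3.20691954e-01  9.47183511e-01 -1.55786700e-01]
 [ 9.99999865e-01 -5.09461111e-04  1.00041827e-04  1.01189699e-04]
 [ 4.50470555e-04  9.47183409e-01  3.20692042e-01 -8.28875407e-02]
 [ 0.00000000e+00  0.00000000e+00  0.00000000e+00  1.00000000e+00]]
```

View pics/top0.png

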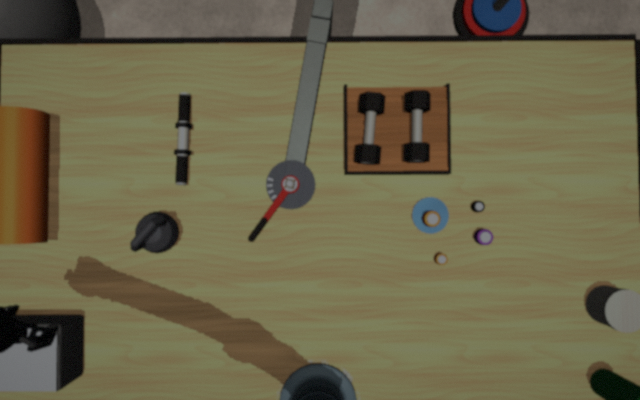

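View pics/scene0.png

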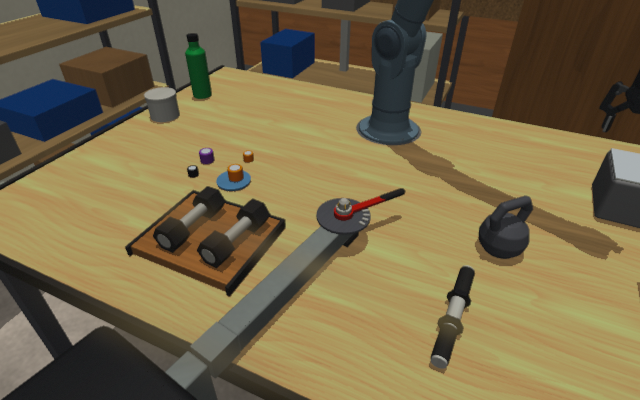

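The top view shows the large orange cap on the blue coaster at about (431,217) and the stud at about (290,184). The lever points down-left. I'll enlarge both spots.

```bash
cat > h.py <<'E'
from workcell import *
import numpy as np, cv2
from scipy.spatial.transform import Rotation as Ro
def ray(d,u,v,z,state=None):
    p=np.linalg.solve(d["K"],[u,v,1.])
    if "hand_eye" in d:
        T=np.eye(4);T[:3,:3]=Ro.from_quat(state["tcp_rot"]).as_matrix();T[:3,3]=state["eef_pos"]
        T=T@d["hand_eye"];o=T[:3,3];r=T[:3,:3]@p
    else:
        o=-d["R"].T@d["t"];r=d["R"].T@p
    return o+r*(z-o[2])/r[2]
def down(yaw):  # tool x down, tool y (jaw) at yaw in the plane
    x=np.array([0,0,-1.]);y=np.array([np.cos(yaw),np.sin(yaw),0]);return Ro.from_matrix(np.c_[x,y,np.cross(x,y)]).as_quat()
def crop(im,u,v,w,h,f,name):
    cv2.imwrite(name,cv2.resize(im[v:v+h,u:u+w],None,fx=f,fy=f,interpolation=cv2.INTER_CUBIC))
E
python3 - <<'E'
from h import *
im=cv2.imread("pics/top0.png")
a=im[190:240,405:455];b=im[160:210,265:315]
cv2.imwrite("pics/c1.png",cv2.resize(np.hstack([a,b]),None,fx=8,fy=8,interpolation=cv2.INTER_CUBIC))
d=get_image("top")
print("cap",ray(d,431.5,218,.042),"coaster",ray(d,430,215,.008),"stud",ray(d,290,184,.11), "grip",ray(d,252,238,.075))
s=readout.state();print(Ro.from_quat(s["tcp_rot"]).as_matrix())
E
```

```text
cap [ 0.47546484 -0.292823    0.042     ] coaster [ 0.48314938 -0.29748154  0.008     ] stud [0.55932091 0.06309434 0.11      ] grip [0.42838999 0.15976507 0.075     ]
[[-6.39757590e-04  4.17546622e-01  9.08655275e-01]
 [-1.58484917e-03  9.08653897e-01 -4.17547104e-01]
 [-9.99998539e-01 -1.70721049e-03  8.04301881e-05]]
```

View pics/c1.png

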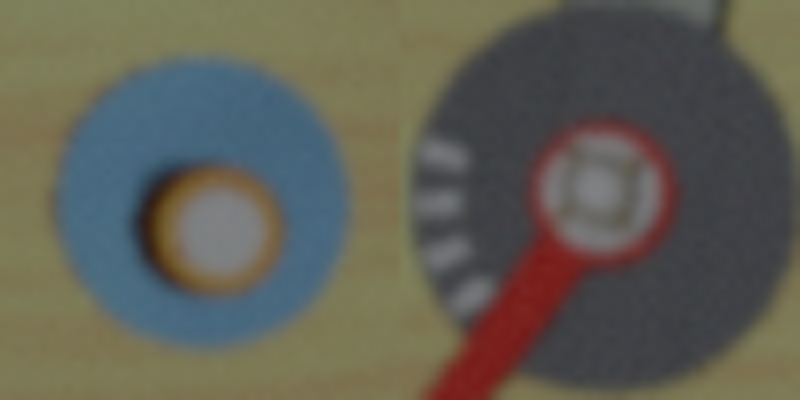

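Refined pixel readings are cap disc (432.2,218.5) and stud (289.3,183.1). I'll look at the stud from close by on the way, then at the cap.

Run:
```python
from h import *
d=get_image("top")
c=ray(d,432.2,218.5,.042);s0=ray(d,289.3,183.1,.11);print(c,s0)
# choose the yaw for both places; keep same yaw for both
def look(p,name):
    best=None
    for y in np.arange(-180,180,15):
        q=ik(p,down(np.radians(y)))
        if q is not None:
            k=np.abs(q-readout.state()["qpos"]).max()
            if best is None or k<best[0]: best=(k,y)
    print(name,best)
    arm.goto(p,down(np.radians(best[1])));arm.hold(.3)
    st=readout.state();w=get_image("wrist");cv2.imwrite(f"pics/{name}.png",w["color"])
    np.savez(f"{name}.npz",K=w["K"],hand_eye=w["hand_eye"],eef_pos=st["eef_pos"],tcp_rot=st["tcp_rot"])
    print(st["clock"],st["eef_pos"],st["qpos"].round(2),st["wrist_force"])
    T=np.eye(4);T[:3,:3]=Ro.from_quat(st["tcp_rot"]).as_matrix();T[:3,3]=st["eef_pos"]
    return np.linalg.inv(T@w["hand_eye"]),w
def px(M,K,X):
    v=K@(M[:3,:3]@X+M[:3,3]);return v[:2]/v[2]
M,w=look([s0[0],s0[1],.22],"wstud");a=px(M,w["K"],s0);print(a)
M,w2=look([c[0],c[1],.15],"wcap");b=px(M,w2["K"],c);print(b)
o=[]
for im,p in((w["color"],a),(w2["color"],b)):
    u,v=np.clip(np.round(p).astype(int)-50,0,[540,300]);print("origin",u,v)
    o.append(cv2.resize(im[v:v+100,u:u+100],None,fx=4,fy=4,interpolation=cv2.INTER_CUBIC))
cv2.imwrite("pics/c2.png",np.hstack(o))
```

```text
[ 0.47418409 -0.29458449  0.042     ] [0.56150096 0.06477378 0.11      ]
wstud (np.float64(0.5480962179636206), np.int64(15))
2.7 [0.56151882 0.06528172 0.21998187] [-0.69  0.24  0.58  1.83 -0.15  1.11  0.21] [ 0.8855285  -0.91475932 -0.09003058]
[326.37342278 190.0370197 ]
wcap (np.float64(0.39312191399093016), np.int64(-30))
4.4583 [ 0.47493076 -0.29365514  0.15004821] [-0.3   0.42  0.95  1.92 -0.4   1.01  0.31] [-0.6837283   0.11390799 -0.28841319]
[326.53767167 191.26541052]
origin 276 140
origin 277 141
```

View pics/c2.png

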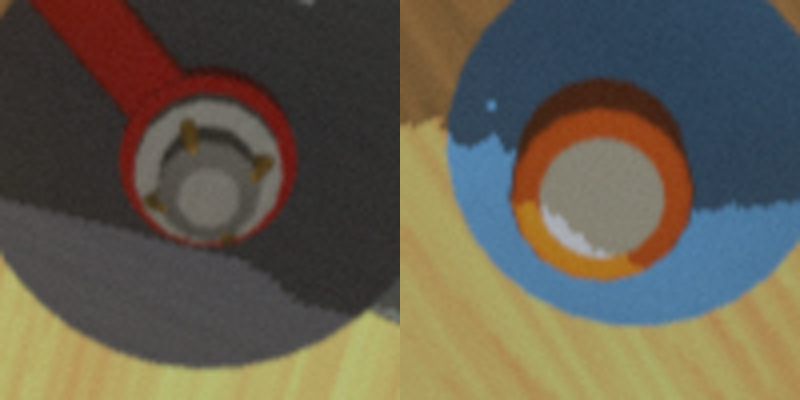

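The left crop shows the stud top at (327.9,188.4) and the shoulder circle centred at (327.4,181.9). The right crop shows the cap disc at (327.1,189.9). I'll compute the positions and then grasp.

Run:
```python
from h import *
W=lambda n:dict(np.load(n))
a=W("wstud.npz");b=W("wcap.npz")
print("studtop",ray(a,327.9,188.4,.11,a),"shoulder",ray(a,327.4,181.9,.09,a))
c=ray(b,327.1,189.9,.042,b);print("cap",c)
top=np.array([.47418,-.29458])
p=(c[:2]+top)/2 if np.linalg.norm(c[:2]-top)<.006 else None
print(p)
z=.008+.024
arm.movel([p[0],p[1],.10],speed=.2)
arm.movel([p[0],p[1],z],speed=.08)
s=readout.state();print(s["eef_pos"],s["wrist_force"])
clamp();arm.hold(.3)
s=readout.state();print(s["clock"],s["eef_pos"],s["wrist_force"],s["grip_width"]*85)
if s["grip_width"]*85>36:
    arm.movel([p[0],p[1],.2],speed=.2);arm.hold(.2)
    s=readout.state();print(s["clock"],s["eef_pos"],s["wrist_force"],s["grip_width"]*85)
    w=get_image("wrist");t=get_image("scene")
    cv2.imwrite("pics/c3.png",np.hstack([w["color"][80:320,160:480],cv2.resize(t["color"][90:210,140:300],None,fx=2,fy=2)]))
```

```text
studtop [0.56242781 0.06662131 0.11      ] shoulder [0.56195562 0.06688434 0.09      ]
cap [ 0.47525956 -0.29372382  0.042     ]
[ 0.47471978 -0.29415191]
[ 0.47503424 -0.29457138  0.03235847] [ 0.17770231  0.58314275 -0.75799625]
6.975 [ 0.47470889 -0.29416958  0.03199978] [-0.15540683  0.24026492  0.39923712] -0.0011198416434969165
```

The gripper shut fully without stopping on anything. I need to look before moving.

Run:
```python
from h import *
w=get_image("wrist");t=get_image("scene");print(readout.state()["grip_width"])
cv2.imwrite("pics/c3.png",np.hstack([w["color"][80:320,160:480],cv2.resize(t["color"][110:230,150:310],None,fx=2,fy=2)]))
```

```text
-0.0031965044840519853
```

View pics/c3.png

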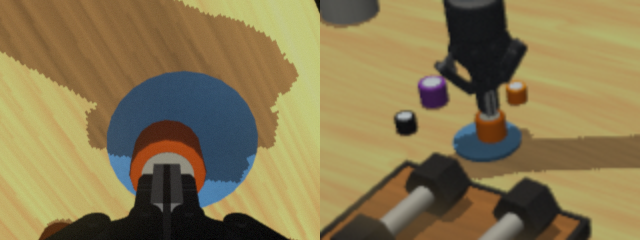

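Run:
```python
from h import *
s=readout.state();w=get_image("wrist");t=get_image("scene");p=s["eef_pos"];print(p,s["grip_width"],s["wrist_force"])
T=np.eye(4);T[:3,:3]=Ro.from_quat(s["tcp_rot"]).as_matrix();T[:3,3]=p
M=np.linalg.inv(T@w["hand_eye"])
def mark(im,o,f,g,K,R,tt):
    for z,c in((.013,(255,0,255)),(.032,(0,255,0)),(.042,(255,255,0)),(.062,(0,0,255))):
        v=K@(R@np.array([p[0],p[1],z])+tt);v=v[:2]/v[2]
        x=tuple(int(k) for k in (v-o+.5)*f);cv2.line(g,(x[0]+8,x[1]),(x[0]+40,x[1]),c,1);cv2.circle(g,x,2,c,-1);print(z,v)
o=np.array([190,110]);f=5;g=cv2.resize(t["color"][110:210,190:270],None,fx=5,fy=5,interpolation=cv2.INTER_CUBIC);mark(t,o,5,g,t["K"],t["R"],t["t"])
o2=np.array([260,160]);g2=cv2.resize(w["color"][160:320,260:390],None,fx=3.125,fy=3.125,interpolation=cv2.INTER_CUBIC);mark(w,o2,3.125,g2,w["K"],M[:3,:3],M[:3,3])
cv2.imwrite("pics/c4.png",np.hstack([g,g2[:500]]))
```

```text
[ 0.47471302 -0.2941466   0.03200207] -0.0031965044840519853 [-0.29842123  0.28087974 -0.33454995]
0.013 [235.96132784 176.02119312]
0.032 [235.16608715 170.37980891]
0.042 [234.74120844 167.36574774]
0.062 [233.87801412 161.242305  ]
0.013 [326.88611339 232.8109928 ]
0.032 [326.92747455 247.32820577]
0.042 [326.95287561 256.24363639]
0.062 [327.01358612 277.5522109 ]
```

View pics/c4.png

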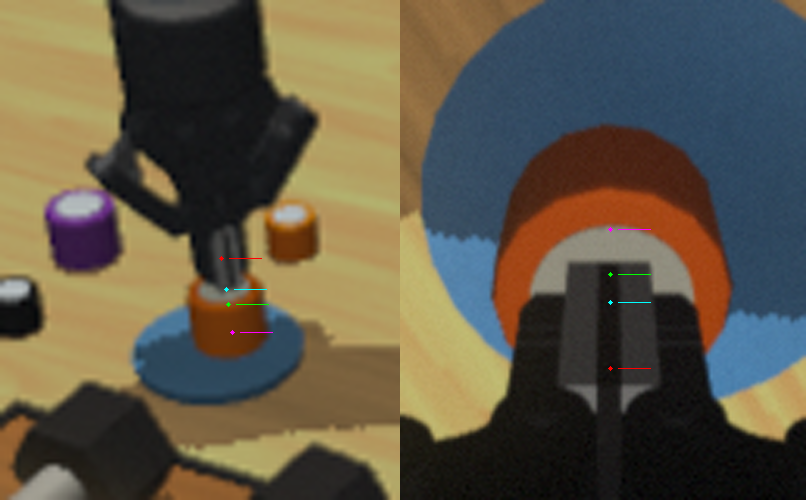

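The shut fingertips stand above the white disc, not at 19 mm below the reported TCP, so the real finger reach disagrees with the spec. I'll measure it with a light touch on the cap top, then look at the fingers both shut and open in free air.

Run:
```python
from h import *
p=readout.state()["eef_pos"].copy();f0=readout.state()["wrist_force"][2]
for i in range(14):
    z=.032-.001*i
    arm.movel([.47472,-.29415,z],speed=.03);s=readout.state()
    if s["wrist_force"][2]-f0>3: break
print("contact",z,s["eef_pos"],s["wrist_force"],s["clock"])
arm.movel([.47472,-.29415,.13],speed=.25);arm.hold(.2)
o=[]
def shot():
    s=readout.state();t=get_image("scene");p=s["eef_pos"];print(p,s["grip_width"],s["wrist_force"])
    pr=lambda z:(lambda v:v[:2]/v[2])(t["K"]@(t["R"]@np.array([p[0],p[1],z])+t["t"]))
    g=cv2.resize(t["color"][90:190,190:270],None,fx=5,fy=5,interpolation=cv2.INTER_CUBIC)
    for dz,c in((-.019,(255,0,255)),(0,(0,255,0)),(.054,(0,0,255))):
        x=((pr(p[2]+dz)-[190,90]+.5)*5).astype(int);cv2.line(g,(x[0]-60,x[1]),(x[0]+60,x[1]),c,1)
    o.append(g)
shot();let_go();shot()
cv2.imwrite("pics/c5.png",np.hstack(o));print(readout.state()["clock"])
```

```text
contact 0.028 [ 0.47493416 -0.29431122  0.02915845] [-2.20185748  1.71519349  8.81889554] 8.425
[ 0.47357599 -0.29330145  0.12844579] 0.0017590596671116546 [ 0.38849252  0.69211088 -0.57878568]
[ 0.47473957 -0.29416524  0.13005448] 0.9956429775794455 [-0.41738548 -0.08458008  0.41439338]
10.0667
```

View pics/c5.png

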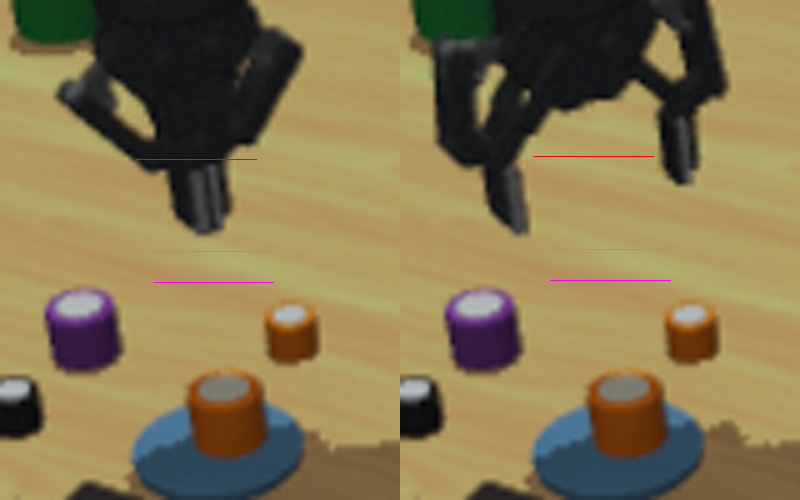

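The touch puts the shut tips 13 mm behind the reported TCP, where the spec says 19 mm ahead. The fingers therefore stand about 32 mm higher than reported, and the picture agrees. I'll subtract 32 mm from my target heights and grasp again.

```bash
echo 'D=.032' >> h.py
python3 - <<'E'
from h import *
p=[.47472,-.29415]
arm.movel([*p,.05],speed=.25)
for z in (.02,.008,.001):
    arm.movel([*p,z],speed=.08);s=readout.state()
    if s["wrist_force"][2]>6: print("touch",z);break
print(s["eef_pos"],s["wrist_force"])
clamp();arm.hold(.2);s=readout.state();print(s["clock"],s["eef_pos"],s["wrist_force"],s["grip_width"]*85)
if s["grip_width"]*85>30:
    arm.movel([*p,.14],speed=.2);arm.hold(.2)
    s=readout.state();print(s["clock"],s["eef_pos"],s["wrist_force"],s["grip_width"]*85)
w=get_image("wrist");t=get_image("scene")
cv2.imwrite("pics/c6.png",np.hstack([cv2.resize(w["color"][160:320,260:390],None,fx=3.125,fy=3.125),cv2.resize(t["color"][110:210,190:270],None,fx=5,fy=5)]))
E
```

```text
[ 0.47432165 -0.29389451  0.00051802] [ 0.46348251 -0.58657249  0.1580355 ]
12.2917 [ 0.47516907 -0.29458912  0.00150795] [-0.16458368  0.53023263  4.98504328] 39.87387823117871
13.3333 [ 0.47365977 -0.29348745  0.1384676 ] [0.44513338 0.51499753 0.36397218] 40.13477036908105
```

View pics/c6.png

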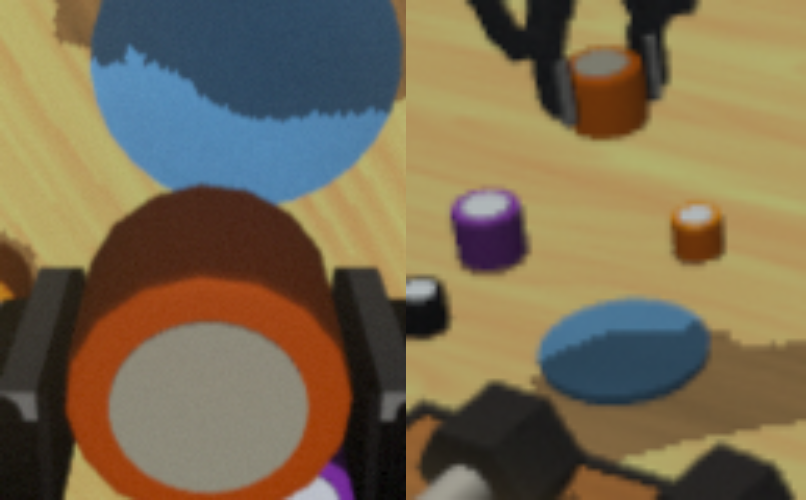

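The cap is gripped level (disc at wrist pixel (326.7,289.4)), the coaster is empty and undisturbed, and the neighbouring caps are untouched. Next I'll carry it over the stud.

Run:
```python
from h import *
s=readout.state();w=get_image("wrist")
s=readout.state()
c=ray(w,326.7,289.4,s["eef_pos"][2]+.0405,s);R=Ro.from_quat(s["tcp_rot"]).as_matrix()
off=R.T@(c-s["eef_pos"]);print("cap offset in tool",off)
S=np.array([.5620,.0660])
best=min(((np.abs(q-s["qpos"]).max(),y) for y in range(-60,61,15) if (q:=ik([*S,.16],down(np.radians(y)))) is not None));print(best)
for y in(-30,-15,0,15): print(y,ik([*S,.08],down(np.radians(y))))
q=down(np.radians(best[1]));Rn=Ro.from_quat(q).as_matrix()
d=(Rn@[0,0,off[2]])[:2] if abs(off[2])<.006 else np.zeros(2)
tgt=S-d;print(tgt)
arm.goto([*tgt,.17],q);arm.movel([*tgt,.112],speed=.12);arm.hold(.3)
s=readout.state();w=get_image("wrist");t=get_image("scene")
print(s["clock"],s["eef_pos"],s["wrist_force"],s["grip_width"]*85)
R=t["R"];pr=lambda X:(lambda v:v[:2]/v[2])(t["K"]@(R@np.array(X)+t["t"]))
print("pred cap disc",pr([*S,s["eef_pos"][2]+.0405]),"stud top",pr([*S,.11]))
np.save("tgt.npy",tgt)
u,v=pr([*S,.11]).astype(int);print(u,v)
cv2.imwrite("pics/c7.png",np.hstack([cv2.resize(t["color"][v-55:v+45,u-40:u+40],None,fx=5,fy=5,interpolation=cv2.INTER_CUBIC),cv2.resize(w["color"][150:325,256:396],None,fx=500/175,fy=500/175)]))
```

```text
cap offset in tool [-0.04050033 -0.00015678 -0.00089001]
(np.float64(0.5911478525249472), 45)
-30 [-0.88909916  0.53694543  0.87012781  1.94272197 -0.52141148  0.90267919
 -0.27610128]
-15 [-0.86441471  0.52197342  0.83540862  1.94181329 -0.49399007  0.89436162
 -0.03700817]
0 [-0.83783073  0.50745035  0.79875956  1.94081038 -0.46602121  0.88651931
  0.20151763]
15 [-0.80962979  0.49362099  0.76060018  1.93971984 -0.4379044   0.87927185
  0.43981737]
[0.56262933 0.06537067]
15.8083 [0.5632704  0.06553747 0.11278906] [-0.327179   -0.23357487 -0.14537369] 40.46890192683208
pred cap disc [344.8939808 183.8330412] stud top [344.10230852 199.63907854]
344 199
```

View pics/c7.png

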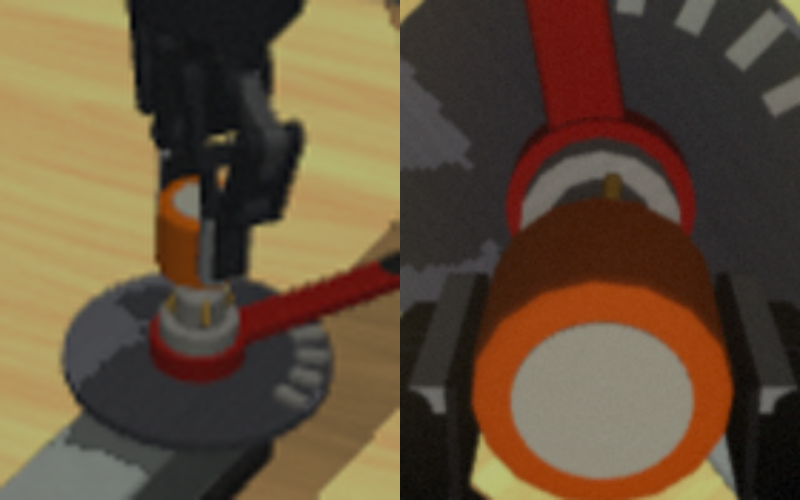

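The cap hangs centred over the bare stud: in the wrist view the disc centre x≈603 matches the shoulder centre x≈602. Now I'll lower it slowly, reading the force at each step, until it rests on the catches.

Run:
```python
from h import *
tgt=np.load("tgt.npy");f0=np.mean([readout.state()["wrist_force"] for _ in range(3)],0)
z=.105;arm.movel([*tgt,z],speed=.05)
while z>.088:
    z-=.001;arm.movel([*tgt,z],speed=.02);s=readout.state();f=s["wrist_force"]
    print(round(z,4),s["eef_pos"].round(4),f.round(1))
    if f[2]>4 or np.hypot(f[0],f[1])>8: break
arm.hold(.4);s=readout.state();print("rest",s["clock"],s["eef_pos"],s["wrist_force"].round(1),s["wrist_torque"].round(2),s["grip_width"]*85)
```

```text
0.104 [0.5626 0.0653 0.1039] [-0.3 -0.8 -1.2]
0.103 [0.5626 0.0654 0.103 ] [ 0.8  0.6 -0.1]
0.102 [0.5626 0.0654 0.1019] [0.3 0.3 0.1]
0.101 [0.5625 0.0654 0.1009] [-0.4 -0.2 -0.4]
0.1 [0.5626 0.0654 0.0999] [-0.3  0.3  0.2]
0.099 [0.5625 0.0653 0.0989] [-0.3 -0.7 -0.2]
0.098 [0.5625 0.0654 0.0979] [-0.7 -0.7 -1.1]
0.097 [0.5625 0.0654 0.0969] [ 0.3  1.5 -0.5]
0.096 [0.5626 0.0654 0.0959] [ 0.1 -0.2 -0. ]
0.095 [0.5626 0.0653 0.0949] [-0.2 -0.8 -0.5]
0.094 [0.5628 0.0654 0.094 ] [-0.1  0.8 -1.6]
0.093 [0.563  0.0654 0.0933] [-0.5 -0.6  1.5]
0.092 [0.5632 0.0654 0.0929] [-1.2 -0.6  5.8]
rest 19.85 [0.56312889 0.06539898 0.09291296] [-0.4 -0.2  6.4] [-0.01  0.29  0.  ] 40.385026627231646
```

It rests at 6 N with the underside at about 0.099 m, inside the expected 0.098 to 0.101 m, and side force is negligible. I'll press straight down through the click to the firm stop.

Run:
```python
from h import *
tgt=np.load("tgt.npy");z=.092
while z>.074:
    z-=.0005;arm.movel([*tgt,z],speed=.01);s=readout.state();f=s["wrist_force"]
    print(round(z,4),s["eef_pos"].round(4),f.round(1))
    if f[2]>28 or np.hypot(f[0],f[1])>12 or s["clock"]>35: break
arm.hold(.4);s=readout.state();print("end",s["clock"],s["eef_pos"],s["wrist_force"].round(1),s["wrist_torque"].round(2),s["grip_width"]*85)
```

```text
0.0915 [0.5632 0.0654 0.0928] [-1.2  0.   8.7]
0.091 [0.5633 0.0654 0.0926] [-2.8  0.1 10.1]
0.0905 [0.5635 0.0654 0.0924] [-3.2 -0.1 10.6]
0.09 [0.5636 0.0653 0.0922] [-5.  -1.1 12.4]
0.0895 [0.5637 0.0653 0.092 ] [-3.7  0.1 13.8]
0.089 [0.5638 0.0653 0.0919] [-4.9  0.  16.5]
0.0885 [0.5639 0.0653 0.0917] [-5.6  0.4 17.2]
0.088 [0.564  0.0653 0.0916] [-5.5 -0.5 19.3]
0.0875 [0.5641 0.0653 0.0914] [-6.3  0.9 23.1]
0.087 [0.5642 0.0653 0.0913] [-6.   0.1 23.6]
0.0865 [0.5645 0.0652 0.091 ] [-7.4 -0.1 24.5]
0.086 [0.5628 0.0655 0.0866] [ 0.1  0.3 -2.8]
0.0855 [0.5622 0.0654 0.0848] [-1.1 -0.2 -0.8]
0.085 [0.5624 0.0653 0.0847] [ 0.3 -0.2 -0.6]
0.0845 [0.5626 0.0654 0.0844] [ 0.   0.7 -0.1]
0.084 [0.5626 0.0654 0.084 ] [-0.4  0.1  0. ]
0.0835 [0.5628 0.0654 0.0836] [0.1 0.5 0.2]
0.083 [0.5628 0.0654 0.0835] [-2.2  0.3  4.4]
0.0825 [0.5627 0.0654 0.0835] [-2.8 -0.2  8.2]
0.082 [0.5628 0.0654 0.0835] [-4.6  0.7 11. ]
0.0815 [0.5628 0.0655 0.0835] [-5.7  0.2 14.1]
0.081 [0.5628 0.0654 0.0834] [-6.7  1.2 17.1]
0.0805 [0.5628 0.0654 0.0834] [-7.8 -0.5 20.2]
0.08 [0.5628 0.0654 0.0834] [-9.5 -0.5 23.8]
0.0795 [0.5628 0.0655 0.0834] [-10.7   0.9  25.8]
0.079 [0.5628 0.0655 0.0833] [-12.3   0.2  30. ]
end 26.75 [0.56278523 0.06544597 0.08332994] [-12.    0.4  28.8] [-0.11  2.51  0.04] 40.234780391746185
```

The click came at 24.5 N, dropping to −3 N, and the firm stop is at 0.0835, exactly where home was predicted. One last look at the cap and lever while holding.

Run:
```python
from h import *
t=get_image("scene");p=get_image("top")
cv2.imwrite("pics/c8.png",np.hstack([cv2.resize(t["color"][140:240,300:420],None,fx=4,fy=4,interpolation=cv2.INTER_CUBIC),cv2.resize(p["color"][150:250,230:310],None,fx=4,fy=4)]))
s=readout.state();print(s["clock"],s["wrist_force"],s["eef_pos"])
```

```text
26.85 [-10.96953752  -0.07177387  29.3333467 ] [0.56277717 0.06546629 0.08333283]
```

View pics/c8.png

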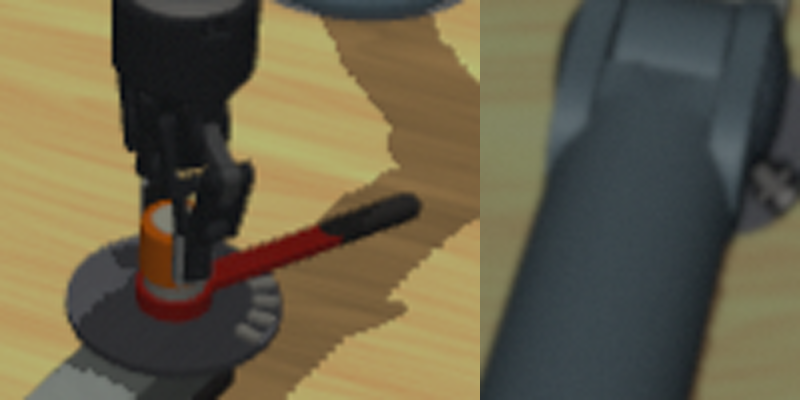

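The cap sits flat on the shoulder, and the lever grip's end at about (402,191) is where it started (≈403,190). I'm handing it in.

Run:
```python
from h import *
workorder.job_done();s=readout.state();print(s["clock"],s["wrist_force"],s["eef_pos"][2])
```

```text
the job is handed in; nothing more can be done
the job is handed in; nothing more can be done
```

The orange cap is off the coaster and fully home on the stud's shoulder. I handed the job in at about 27 s, with the gripper still pressing it down at 29 N.

**Catches and click:** It came to rest on the catches at 6 N, with its underside at about 99 mm. The click came at a peak of 24.5 N, above the 10 to 20 N expected, and the force then dropped to −3 N. The firm stop came at the predicted home height, with the cap's underside at about 90 mm.

**Last checks:**
- **Cap and lever:** the last scene picture shows the cap seated on the shoulder and the lever still where it started.
- **Other objects:** the arm hid the stud in the last top view, and I did not look again at the rest of the scene. The coaster and the small caps were undisturbed when last seen, after the lift.

**What went wrong or disagreed:**
- **First grasp:** it closed on nothing, just above the cap. The fingers stand about 32 mm higher than the reported TCP implies. I measured this with a light 9 N touch on the cap's top and corrected for it.
- **Sideways force:** about 11–12 N remained at the wrist during the final press, so the push was not purely vertical.

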